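Lock a flat bar in the cam jig

TASK

Clamp the flat bar in the cam jig without touching the bar itself: first push the cam's lever right round to its far stop so that the low side of the cam faces the slide. Then push the slide forward by its upright tab until it holds the bar flat against the fence, and finally push the lever back to its first stop so that the cam locks the slide there. Leave the loose things around the jig where they lie.

Things in the scene. Friction and masses are not known exactly. Their poses are not given: they have to be found in the camera images.
- jig: Fixed steel jig, base plate 250 x 160 x 12 mm (x, y, z), origin at the centre of its underside, x along the slide's travel to the fence, y left, z up. The slide runs on the line y = -20 mm between rails and a strap below z = 40 mm (behind the tab). Fence at the far end: 16 x 120 x 26 mm, near face at x = +105 mm, top z = 38 mm.
- slide (a joint): Travel (m) of the aluminium slide along the jig's +x: 0 fully back (starts 0 to 0.004). Takes about 3 N, no spring, stays put. Its side lug strikes the cam at 0.006 unless the cam is low. At 0.059 it holds the bar against the fence (mechanical end 0.063). Its head, 64 mm wide, front face at jig x = 28 mm + travel, pushes the bar.
- push_tab (a point): Middle of the top edge of the rear face of the slide's upright push tab, a plate 40 mm wide (y), 10 mm thick (x), from z = 34 to 82 mm over the table. The rear face looks along the jig's -x; the tab extends 10 mm in +x from this point and 20 mm to either side. Moves with the slide.
- cam (a joint): Turn (rad) of the cam plate, clockwise from above: 0 = locking stop, high side (32 mm radius) towards the slide (starts 0 to 0.12); 2.1 = far stop, low side (16 mm) towards the slide, which can pass from about 1.85 on. Takes about 0.15 N m (2 N at the post), stays put. Turned back behind the lug of a slide that is home, it blocks its return.
- cam_pivot (a point): Point on the vertical axis of the cam, at jig x = -20, y = +35 mm, top of the pivot screw head, 44 mm over the table.
- lever_post (a point): Top centre of the upright black post on the end of the cam's lever: round, 16 mm diameter, z = 38 to 84 mm over the table (the lever bar below it, 16 mm wide, tops out at z = 38 mm). 75 mm from the cam's axis; from the pivot it points at 150 degrees minus the cam's turn, counter-clockwise from the jig's +x: left and back at 0, left and forward at 2.1.
- flat_bar: Loose rusty flat bar 18 x 105 x 10 mm (x, y, z), origin at the centre of its underside, lying on the base plate (z = 12 mm) between the slide's head and the fence, long axis (y) roughly across the jig. Against the fence its origin is at jig x = 96 mm.
- spanner: Loose open-ended spanner 48 x 201 x 8 mm lying left of the jig; leave it.
- nut: Loose steel nut, 22 mm wide, 10 mm high, left of the jig; leave it.
- tape_measure: Loose yellow tape measure 40 x 78 x 62 mm standing right of the jig; leave it.
- bolt: Loose hexagon bolt 18 x 52 x 16 mm lying right of the jig; leave it.
There are look-alikes about, which are no part of the job. Leave any black or red look-alike of the flat_bar alone.

How it is judged:
By the outcome, as a careful person would: the job done as asked, in the order asked, and still so for the second after the job is handed in, with the robot touching nothing.
It also fails if it takes over 64 s, if anything falls off the work surface, if the arm or the gripper's body presses on something with over 40 N, if the wrist force passes 120 N, or if a joint passes its speed limit or range.

ROBOT

A 6-joint arm with a two-finger parallel gripper is mounted at the origin on a cart in front of the work surface, level with it; the furniture and walls round the work are solid. World frame = base frame: x ahead of the robot, y to its left, z up, the work surface at z = 0. Lengths are in m, angles in rad, forces in N, time in s.
With the tool pointing down it reaches from about 0.35 to 0.975 m from the base axis. Payload 4.9 kg.
Tool frame: the origin (TCP) lies midway between the tips of the shut fingers; the grasp point (between the pads) lies behind it (manip.grasp_offset is the y of the grasp point in the tool frame, in m); y points along the fingers, z is the direction in which the jaws open and shut, and the axes are right-handed (so a half turn about y gives the same grasp; the last joint's range is limited). The gripper opens to 85 mm and grips with 20 to 120 N. Pads are 22 mm wide; open, the fingers measure 114 mm over their backs; the gripper's body (76 mm by 85 mm) begins 54 mm behind the grasp point. The pads swing forward as they close: fully open they stand 13 mm farther back than shut.
Start: joints at [-1.428, 0.053, 1.613, -0, 1.476, -0.119], TCP at [0.162, -0.604, 0.231] pointing down, gripper open.
Joint ranges: [-3.01, 3.01], [-1.01, 2.22], [0.06, 2.58], [-1.02, 4.17], [0.09, 2.62], [-3.14, 3.14]. Speed limits (rad/s): [2.57, 2.57, 3.14, 3.14, 3.14, 3.14].

INTERFACE

Orientations are given as a unit quaternion [w, x, y, z].
In Python, from plant import manip gives the robot as it stands. The module is installed in compiled form; this text tells all that it offers.
- The arm moves only by the shell command python3 -m jog 'ROWS'. ROWS is a JSON object of lists of equal length, an entry for each row: "offset": the shift along the world's x, y, z in units of 50 mm (1.0 is 50 mm), a list of three; "angular": the turn, a rotation vector about the world's x, y, z in units of 6 degrees (1.0 is 6 degrees), a list of three; "jaw": the finger opening in mm, from 0 to 85.4. In form: {"offset": [[tx, ty, tz], ...], "angular": [[ax, ay, az], ...], "jaw": [jaw, ...]}. A call has 1 to 12 rows; each row shifts and turns the commanded pose from where the row before left it; what a row does not reach is not made up. A row lasts 1/10 s, in which the tool goes at most 50 mm and 8.59 degrees, less where a joint would pass 70% of its speed; a pose out of reach is approached as far as the arm can. A call is refused whole if a number of a shift passes 1 or a number of a turn 1, either way. A call with a gripper value outside its range is refused whole. The fingers move at their own pace and stop on an object; the grip force is fixed at half the most. Time passes only in rows, so rows that do not move let the fingers close. It gives the time, the measured TCP pose, the force and the opening at its end, in the units of the state.
- manip.state(): the state, without advancing time (a new reading comes with each control period).
- manip.grab_frame(name): name is "scene" or "top" or "wrist"; returns the picture (480x640x3 uint8, blue, green, red); there is no depth.
- manip.camera_model(name): a dict with "fx", "fy", "cx", "cy" (pixels), "rvec" (rotation vector, rad) and "tvec" (3), from world to camera coordinates, as OpenCV has them; the wrist camera has in their place "mount" (4x4, takes a point from camera to tool coordinates, whose origin is the TCP and whose axes are the tool frame's). Camera axes: x right, y down, z forward; pixel columns grow to the right and rows downward; lengths in m; the calibration is good to about 2 mm. A picture is of the moment at which its call begins: read the wrist's pose just before it. camera_model takes no time and is no camera call.
- manip.job_done(): hands the job in, once; it reports no verdict.
The state is a dict: "time": time; "joint_pos": joint angles; "joint_vel": joint speeds; "joint_efforts": joint torques, N m; "tool_pos": TCP position; "tool_rot": TCP orientation; "contact_force": force on the tool from outside, world axes, zero at the start; "ft_torque": the same for the moment, N m; "gripper_width": opening from 0.0 (shut) to 1.0 (fully open).
Only numpy, scipy, OpenCV 4.12 (cv2) and the standard library are available. Lean on these libraries where they do the work, as an engineer would, in place of code of your own. Each camera call takes 0.05 s, during which the arm holds its last target.

## Working session

There is one attempt and no reset: what is moved stays moved. The work goes in short steps, Python scripts to look and compute and a shell command to move; the robot and the scene stay as the last step left them, time stands still between calls to the robot, and variables do not carry over. Pictures are saved under pics/ and viewed, and the job is handed in when it is done.

```bash
mkdir -p pics; ls
python3 - <<'E'
from plant import manip
import cv2
s=manip.state();print(s)
print(manip.grasp_offset)
for n in("scene","top","wrist"):
    cv2.imwrite(f"pics/{n}0.png",manip.grab_frame(n)); print(n,manip.camera_model(n))
E
```

```text
pics
{'time': 0.0, 'joint_pos': array([-1.42800307e+00,  5.33577240e-02,  1.61431205e+00, -1.40399125e-05,
        1.47600587e+00, -1.18978143e-01]), 'joint_vel': array([ 5.55157127e-04,  7.10485572e-05, -5.84453963e-04, -2.02901083e-04,
       -5.64237135e-04,  1.42169078e-03]), 'joint_efforts': array([-2.57844498e-03, -3.93696249e+01, -3.70175493e+01, -4.14195811e-04,
        7.14401656e-03,  1.53314852e-05]), 'tool_pos': array([ 0.16166409, -0.6030746 ,  0.23005171]), 'tool_rot': array([ 0.09227286, -0.09230028,  0.70179457, -0.7003219 ]), 'contact_force': array([ 0.01834482, -0.50007823,  0.30522503]), 'ft_torque': array([ 0.05207825,  0.01764627, -0.02970963]), 'gripper_width': 1.0006398807092751}
-0.0187
scene {'fx': 565.2978863151593, 'fy': 565.2978863151593, 'cx': 322.33558293517297, 'cy': 246.20040138704513, 'rvec': array([ 0.94950518, -2.36067119,  1.18758472]), 'tvec': array([0.38790893, 0.34237126, 1.1299472 ])}
top {'fx': 472.3614650202481, 'fy': 472.3614650202481, 'cx': 326.9096152034996, 'cy': 235.80167036703185, 'rvec': array([ 2.19282293, -2.15184051,  0.06019037]), 'tvec': array([-0.06595995,  0.61187173,  1.05975301])}
wrist {'fx': 398.58270885781917, 'fy': 398.58270885781917, 'cx': 323.334991289868, 'cy': 239.53050726428427, 'mount': array([[ 1.05369742e-03,  9.58490130e-01,  2.85123763e-01,
        -7.29490440e-02],
       [-5.02162882e-05, -2.85123870e-01,  9.58490676e-01,
        -1.42799845e-01],
       [ 9.99999444e-01, -1.02427701e-03, -2.52302470e-04,
         1.49417782e-03],
       [ 0.00000000e+00,  0.00000000e+00,  0.00000000e+00,
         1.00000000e+00]])}
```

View pics/scene0.png

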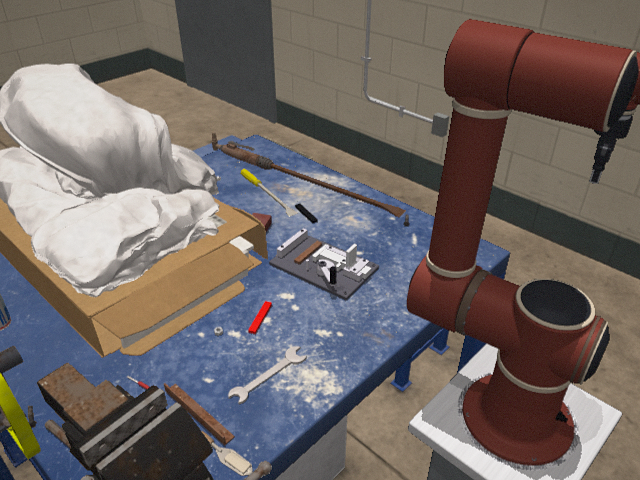

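View pics/top0.png

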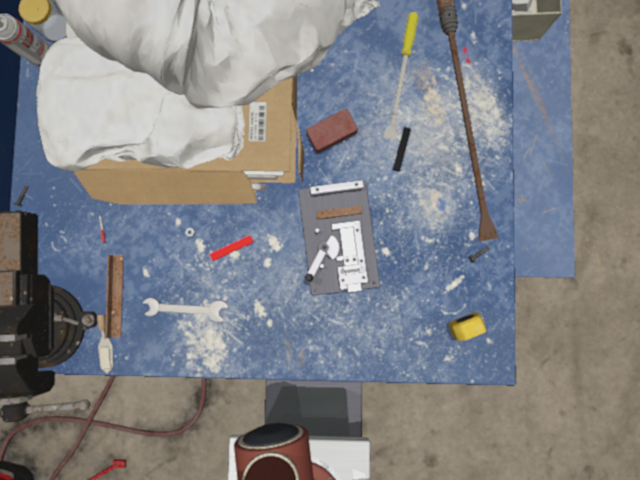

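View pics/wrist0.png

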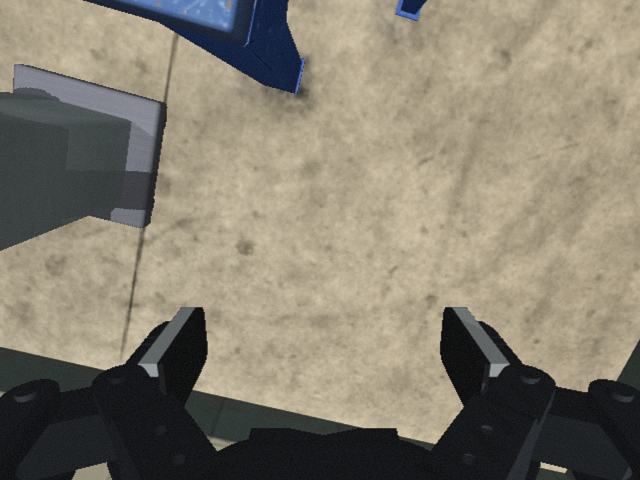

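The top view shows the jig at about (340,238), with the rusty bar at (338,212), the lever post near (309,278), and the slide around (350,260). The black bar at (402,149) and red bar at (232,247) are look-alikes. I'll enlarge the jig next.

```bash
cat > h.py <<'E'
import numpy as np, cv2
from scipy.spatial.transform import Rotation as R
from plant import manip
def cam(n,st=None):
    m=manip.camera_model(n);K=np.array([[m['fx'],0,m['cx']],[0,m['fy'],m['cy']],[0,0,1]])
    if n!='wrist':
        Rm=cv2.Rodrigues(m['rvec'])[0];return K,Rm,np.array(m['tvec'])
    st=st or manip.state();q=st['tool_rot'];Rt=R.from_quat([q[1],q[2],q[3],q[0]]).as_matrix()
    M=m['mount'];Rwc=Rt@M[:3,:3];p=Rt@M[:3,3]+st['tool_pos']
    return K,Rwc.T,-Rwc.T@p
def ray(c,uv):
    K,Rm,t=c;o=-Rm.T@t;d=Rm.T@np.linalg.solve(K,[uv[0],uv[1],1]);return o,d
def plane(c,uv,z):
    o,d=ray(c,uv);return o+d*(z-o[2])/d[2]
def tri(c1,u1,c2,u2):
    o1,d1=ray(c1,u1);o2,d2=ray(c2,u2)
    s=np.linalg.lstsq(np.c_[d1,-d2],o2-o1,rcond=None)[0]
    a=o1+d1*s[0];b=o2+d2*s[1];return (a+b)/2,np.linalg.norm(a-b)
def proj(c,X):
    K,Rm,t=c;x=K@(Rm@np.array(X)+t);return x[:2]/x[2]
E
python3 - <<'E'
import cv2
a=cv2.imread('pics/top0.png')[170:300,280:400];cv2.imwrite('pics/topc.png',cv2.resize(a,None,fx=4.6,fy=4.6,interpolation=2))
a=cv2.imread('pics/scene0.png')[215:305,260:390];cv2.imwrite('pics/scenec.png',cv2.resize(a,None,fx=6,fy=6,interpolation=2))
E
```

```text
(no output)
```

View pics/topc.png

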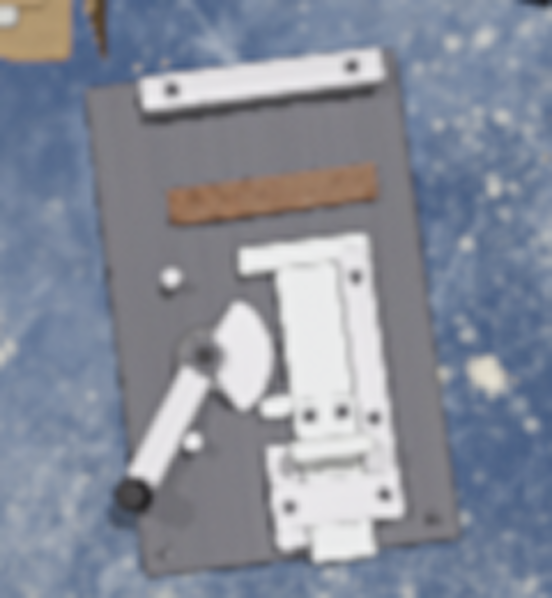

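View pics/scenec.png

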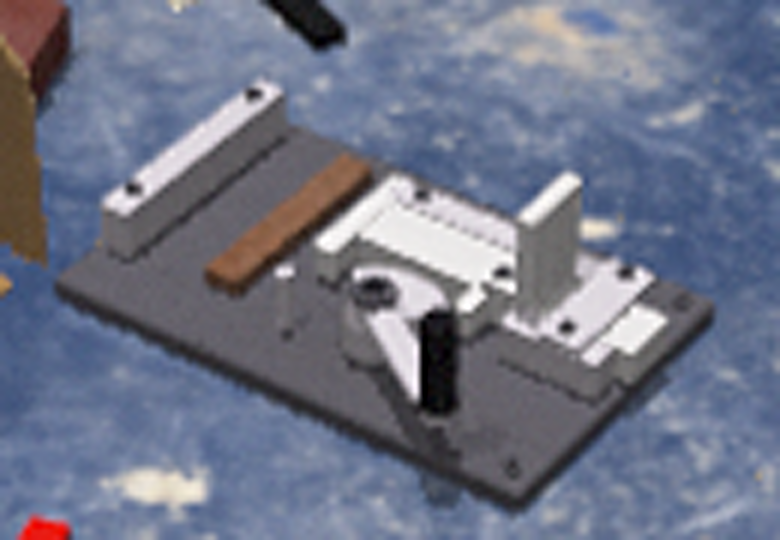

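Run:
```python
from h import *
np.set_printoptions(precision=4,suppress=True)
T=cam('top');S=cam('scene')
t=lambda u,v:(u/4.6+280-.4,v/4.6+170-.4)
s=lambda u,v:(u/6+260-.4,v/6+215-.4)
C=np.array([plane(T,t(*p),0.012)for p in[(88,90),(388,48),(458,538),(150,575)]])
print(C,np.linalg.norm(np.roll(C,-1,0)-C,axis=1))
c=C.mean(0); dx=(C[0]+C[1]-C[2]-C[3]);th=np.arctan2(dx[1],dx[0]);dy=(C[0]+C[3]-C[1]-C[2]);print(c,np.degrees(th),np.degrees(np.arctan2(-dy[0],dy[1])))
def J(X): 
    d=np.array(X)-c;return np.array([d[0]*np.cos(th)+d[1]*np.sin(th),-d[0]*np.sin(th)+d[1]*np.cos(th),X[2]])
for n,a,b in[('post',(133,494),(438,315)),('pivot',(206,354),(376,288)),('tabL',(285,465),(522,220)),('tabR',(367,458),(573,177)),('fenceTL',(142,105),(108,208)),('fenceR near',(385,78),(282,92)),('barL near',(172,223),(235,277))]:
    X,e=tri(T,t(*a),S,s(*b));print(n,X,'err',e,'jig',J(X))
```

```text
[[ 0.7218  0.0138  0.012 ]
 [ 0.7458 -0.138   0.012 ]
 [ 0.4994 -0.1762  0.012 ]
 [ 0.478  -0.0231  0.012 ]] [0.1536 0.2493 0.1546 0.2466]
[ 0.6112 -0.0809  0.012 ] 8.703721003706919 8.47483687738288
post [ 0.5192 -0.0178  0.0856] err 0.0007453074467250247 jig [-0.0815  0.0763  0.0856]
pivot [ 0.5865 -0.0502  0.0443] err 0.001593353952233755 jig [-0.0198  0.0341  0.0443]
tabL [ 0.5348 -0.0878  0.0876] err 0.0026645658100736876 jig [-0.0766  0.0048  0.0876]
tabR [ 0.539  -0.1256  0.0878] err 0.0032624415764898867 jig [-0.0782 -0.0333  0.0878]
fenceTL [ 0.7117 -0.0138  0.0411] err 0.005310630830796946 jig [0.1094 0.0511 0.0411]
fenceR near [ 0.7265 -0.1349  0.0361] err 0.001336226285092961 jig [ 0.1057 -0.0709  0.0361]
barL near [ 0.6531 -0.031   0.0248] err 0.00028981603630719876 jig [0.0489 0.043  0.0248]
```

Two-view triangulation agrees with the text heights: post top z≈0.086, pivot 0.044. The jig yaw is about 8.6°. Next I'll swing the wrist camera over the jig for a closer measurement.

```bash
python3 - <<'E'
from h import *
np.set_printoptions(precision=3,suppress=True)
s=manip.state();q=s['tool_rot'];print(R.from_quat([q[1],q[2],q[3],q[0]]).as_matrix())
E
python3 -m jog '{"offset":[[0,0,1],[0,0,1],[0.5,0.8,0],[0.5,0.8,0],[0.6,0.8,0],[0.6,0.8,0],[0.6,0.8,0],[0.6,0.8,0],[0.6,0.8,0],[0.6,0.8,0],[0.6,0.8,0],[0.6,0.8,0]],"angular":[[0,0,1],[0,0,1],[0,0,1],[0,0,1],[0,0,1],[0,0,1],[0,0,1],[0,0,1],[0,0,1],[0,0,1],[0,0,1],[0,0,1]],"jaw":[85,85,85,85,85,85,85,85,85,85,85,85]}'
```

```text
[[-0.966 -0.     0.259]
 [-0.259  0.002 -0.966]
 [-0.    -1.    -0.002]]
time: 1.35
tool_pos: [0.4525, -0.2017, 0.3312]
tool_rot: [-0.488, 0.488, -0.512, 0.512]
contact_force: [0.3, -0.5, 0.1]
gripper_width: 0.999
```

```bash
python3 -m jog '{"offset":[[0.7,0.9,0],[0.7,0.9,0],[0.7,0.9,0],[0.7,0.7,0],[0,0,0],[0,0,0]],"angular":[[0,0,1],[0,0,0.5],[0,0,0],[0,0,0],[0,0,0],[0,0,0]],"jaw":[36,36,36,36,36,36]}'
python3 - <<'E'
from h import *
import json
s=manip.state();im=manip.grab_frame('wrist');cv2.imwrite('pics/w1.png',im)
json.dump({k:np.array(s[k]).tolist() for k in('tool_pos','tool_rot')},open('s1.json','w'))
print(s['tool_pos'],s['tool_rot'],s['contact_force'])
E
```

```text
time: 1.95
tool_pos: [0.579, -0.0494, 0.3303]
tool_rot: [-0.526, 0.526, -0.473, 0.472]
contact_force: [-0.5, 0.2, -0.2]
gripper_width: 0.421
[ 0.57899561 -0.04936987  0.33034682] [-0.52552505  0.52645324 -0.47308752  0.47207903] [-0.52161222  0.19659273 -0.19737298]
```

View pics/w1.png

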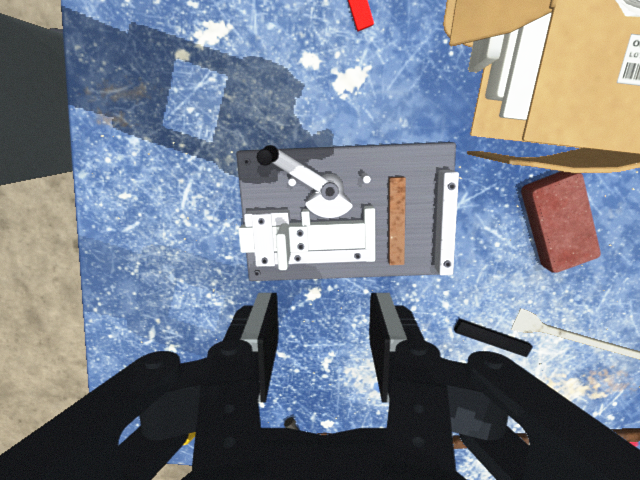

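The wrist view shows the jig clearly: post (267,155), pivot (330,191), tab (281,252), bar (397,220) between head and fence. The black look-alike is well off at (492,337).

Run:
```python
import cv2
a=cv2.imread('pics/w1.png')[135:290,232:332];cv2.imwrite('pics/w1a.png',cv2.resize(a,None,fx=3.8,fy=3.8,interpolation=2))
a=cv2.imread('pics/w1.png')[135:290,230:470];cv2.imwrite('pics/w1b.png',cv2.resize(a,None,fx=3.3,fy=3.3,interpolation=2))
```

```text
(no output)
```

View pics/w1b.png

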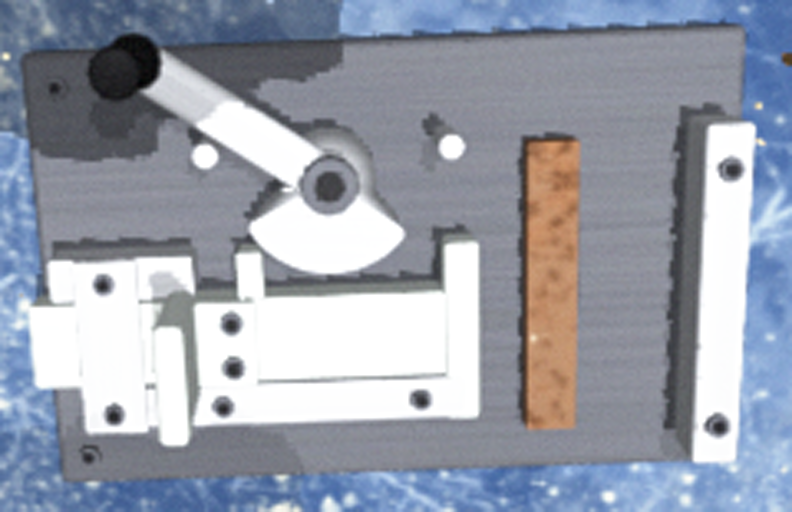

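Run:
```python
from h import *
import json
np.set_printoptions(precision=4,suppress=True)
st=json.load(open('s1.json'));st={k:np.array(v) for k,v in st.items()}
W=cam('wrist',st);T=cam('top');S=cam('scene')
w=lambda u,v:(u/3.3+230-.4,v/3.3+135-.4)
t=lambda u,v:(u/4.6+280-.4,v/4.6+170-.4)
s=lambda u,v:(u/6+260-.4,v/6+215-.4)
for n,p,z in[('TL',(22,58),.012),('TR',(744,28),.012),('BL',(65,480),.012),('post',(116,73),.084),('pivot',(329,187),.044),('tab rearL',(162,330),.082),('tab rearR',(162,440),.082),('tab top mid',(175,385),.082),('fence near L',(708,125),.038),('fence near R',(692,460),.038),('barFL',(580,140),.022),('barFR',(576,430),.022),('barNL',(526,140),.022),('barNR',(526,428),.022)]:
    print(n,plane(W,w(*p),z))
print(tri(T,t(133,494),W,w(116,73)),tri(S,s(438,315),W,w(116,73)))
print(tri(T,t(206,354),W,w(329,187)),tri(S,s(376,288),W,w(329,187)))
print(tri(S,s(522,220),W,w(162,330)))
print(tri(S,s(573,177),W,w(162,440)))
```

```text
TL [ 0.4768 -0.0227  0.012 ]
TR [0.7213 0.0133 0.012 ]
BL [ 0.4998 -0.1771  0.012 ]
post [ 0.5191 -0.0172  0.084 ]
pivot [ 0.5856 -0.0506  0.044 ]
tab rearL [ 0.538  -0.0939  0.082 ]
tab rearR [ 0.5407 -0.1301  0.082 ]
tab top mid [ 0.5434 -0.1113  0.082 ]
fence near L [ 0.7074 -0.018   0.038 ]
fence near R [ 0.7243 -0.1347  0.038 ]
barFL [ 0.6698 -0.0291  0.022 ]
barFR [ 0.6856 -0.1334  0.022 ]
barNL [ 0.6515 -0.031   0.022 ]
barNR [ 0.6674 -0.1346  0.022 ]
(array([ 0.5187, -0.0177,  0.0805]), np.float64(0.00023813555663989005)) (array([ 0.5193, -0.0172,  0.0859]), np.float64(0.0002914899088985383))
(array([ 0.5861, -0.0497,  0.0494]), np.float64(0.0013673203106061855)) (array([ 0.5856, -0.0505,  0.0446]), np.float64(2.1439664243204046e-05))
(array([ 0.5389, -0.0924,  0.0834]), np.float64(0.0025766290340368788))
(array([ 0.5416, -0.1277,  0.0859]), np.float64(0.002060572131131462))
```

```bash
python3 - <<'E'
from h import *
import json
st=json.load(open('s1.json'));st={k:np.array(v) for k,v in st.items()}
W=cam('wrist',st);S=cam('scene')
w=lambda u,v:(u/3.3+230-.4,v/3.3+135-.4)
s=lambda u,v:(u/6+260-.4,v/6+215-.4)
print('pin',tri(S,s(285,270),W,w(452,147)),manip.state()['joint_pos'])
E
python3 -m jog '{"offset":[[-0.12,0.064,-0.3],[-0.12,0.064,-0.3],[-0.12,0.064,-0.3],[-0.12,0.064,-0.3],[-0.12,0.064,-0.3],[-0.12,0.064,-0.3],[-0.12,0.064,-0.3],[-0.12,0.064,-0.3],[-0.12,0.064,-0.3],[-0.12,0.064,-0.3],[0,0,0]],"angular":[[0,0,0.96],[0,0,0.96],[0,0,0.96],[0,0,0.96],[0,0,0.96],[0,0,0.96],[0,0,0.96],[0,0,0.96],[0,0,0.96],[0,0,0.96],[0,0,0]],"jaw":[36,36,36,36,36,36,36,36,36,36,36]}'
python3 - <<'E'
from h import *
s=manip.state();q=s['tool_rot'];print(R.from_quat([q[1],q[2],q[3],q[0]]).as_matrix().round(3),s['joint_pos'].round(2),s['tool_pos'])
cv2.imwrite('pics/w2.png',manip.grab_frame('wrist'))
E
```

```text
pin (array([ 0.62404577, -0.03346761,  0.04308686]), np.float64(0.00019541903115887863)) [-2.14579149e-01 -9.09963579e-02  1.59115052e+00 -4.64907349e-04
  1.64270544e+00 -3.19744709e-01]
time: 3.1
tool_pos: [0.5163, -0.0191, 0.179]
tool_rot: [-0.688, 0.688, -0.164, 0.161]
contact_force: [-0.3, -0.3, 0.7]
gripper_width: 0.419
[[ 0.895 -0.004  0.447]
 [-0.447  0.001  0.895]
 [-0.004 -1.    -0.001]] [-0.18 -0.17  1.91 -0.    1.4  -1.29] [ 0.5162978  -0.01907617  0.17895691]
```

View pics/w2.png

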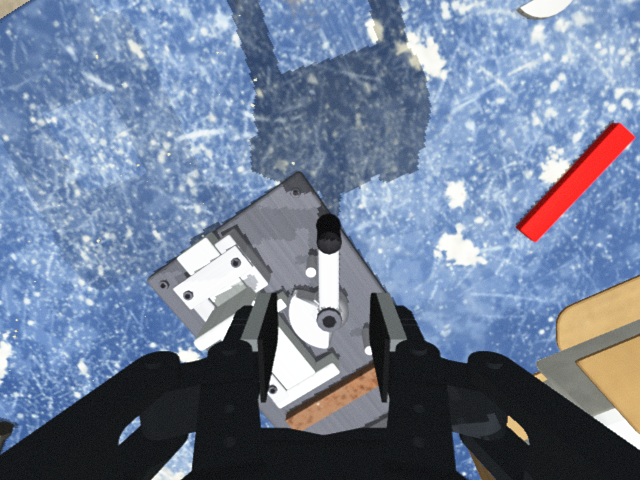

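The post at (328,232) lines up between the open fingers, so I'll descend to straddle it.

```bash
python3 -m jog '{"offset":[[0.054,0.036,-0.5],[0,0,-0.5],[0,0,-0.5],[0,0,-0.5],[0,0,-0.5],[0,0,0],[0,0,0]],"angular":[[0,0,0],[0,0,0],[0,0,0],[0,0,0],[0,0,0],[0,0,0],[0,0,0]],"jaw":[36,36,36,36,36,36,36]}'
python3 - <<'E'
from h import *
cv2.imwrite('pics/w3.png',manip.grab_frame('wrist'))
E
```

```text
time: 3.85
tool_pos: [0.5222, -0.0171, 0.0574]
tool_rot: [-0.688, 0.688, -0.162, 0.162]
contact_force: [-0.1, -0.1, 0.2]
gripper_width: 0.42
```

View pics/w3.png

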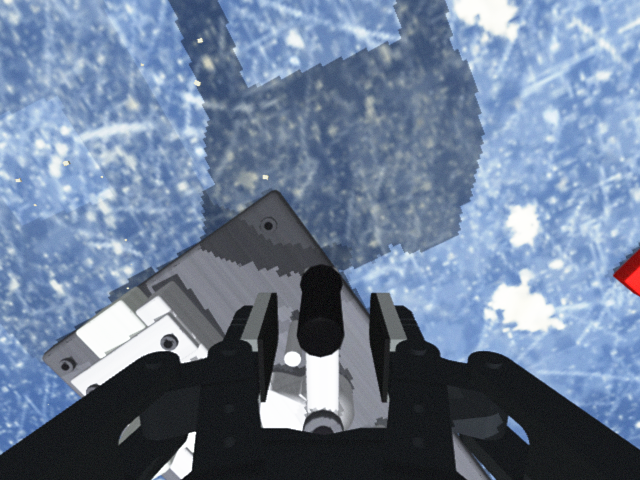

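Post (322,300) is between the pads with clearance both sides. Now I'll compute the arc rows.

Run:
```python
import numpy as np
P=np.array([.5858,-.0504]);a=np.radians(np.arange(153,20,-6));r=.0745
X=P+r*np.c_[np.cos(a),np.sin(a)];D=np.diff(X,axis=0)/.05
for i,d in enumerate(D):print(i+1,np.degrees(a[i+1]).round(1),d.round(3).tolist(),X[i+1].round(4))
```

```text
1 147.0 [0.078, 0.135] [ 0.5233 -0.0098]
2 141.0 [0.092, 0.126] [ 0.5279 -0.0035]
3 135.0 [0.104, 0.116] [0.5331 0.0023]
4 129.0 [0.116, 0.104] [0.5389 0.0075]
5 123.0 [0.126, 0.092] [0.5452 0.0121]
6 117.0 [0.135, 0.078] [0.552 0.016]
7 111.0 [0.142, 0.063] [0.5591 0.0192]
8 105.0 [0.148, 0.048] [0.5665 0.0216]
9 99.0 [0.153, 0.032] [0.5741 0.0232]
10 93.0 [0.155, 0.016] [0.5819 0.024 ]
11 87.0 [0.156, 0.0] [0.5897 0.024 ]
12 81.0 [0.155, -0.016] [0.5975 0.0232]
13 75.0 [0.153, -0.032] [0.6051 0.0216]
14 69.0 [0.148, -0.048] [0.6125 0.0192]
15 63.0 [0.142, -0.063] [0.6196 0.016 ]
16 57.0 [0.135, -0.078] [0.6264 0.0121]
17 51.0 [0.126, -0.092] [0.6327 0.0075]
18 45.0 [0.116, -0.104] [0.6385 0.0023]
19 39.0 [0.104, -0.116] [ 0.6437 -0.0035]
20 33.0 [0.092, -0.126] [ 0.6483 -0.0098]
21 27.0 [0.078, -0.135] [ 0.6522 -0.0166]
22 21.0 [0.063, -0.142] [ 0.6554 -0.0237]
```

```bash
python3 -m jog '{"offset":[[0.06,0.135,0],[0.08,0.126,0],[0.104,0.116,0],[0.116,0.104,0],[0.126,0.092,0],[0.135,0.078,0],[0.142,0.063,0],[0.148,0.048,0],[0.153,0.032,0],[0,0,0]],"angular":[[0,0,-1],[0,0,-1],[0,0,-1],[0,0,-1],[0,0,-1],[0,0,-1],[0,0,-1],[0,0,-1],[0,0,-1],[0,0,0]],"jaw":[36,36,36,36,36,36,36,36,36,36]}'
python3 - <<'E'
from h import *
cv2.imwrite('pics/w4.png',manip.grab_frame('wrist'))
E
```

```text
time: 4.9
tool_pos: [0.5769, 0.023, 0.0588]
tool_rot: [0.541, -0.539, 0.455, -0.458]
contact_force: [-0.3, 0.6, -0.2]
gripper_width: 0.42
```

View pics/w4.png

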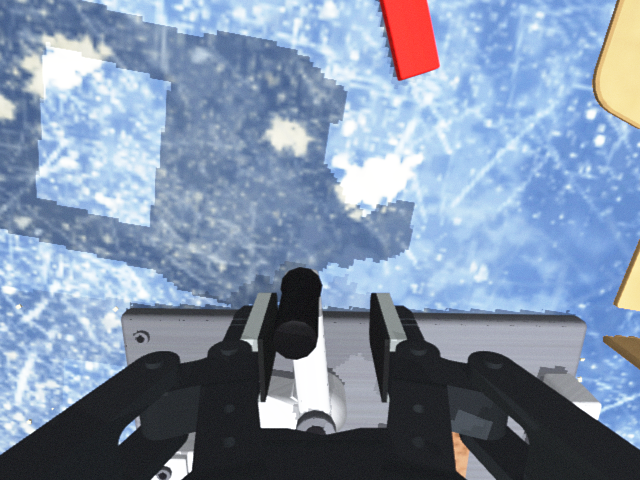

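The left pad is in contact with the post (300,300), and the lever is turning. I'll continue.

```bash
python3 -m jog '{"offset":[[0.155,0.016,0],[0.156,0,0],[0.155,-0.016,0],[0.153,-0.032,0],[0.148,-0.048,0],[0.142,-0.063,0],[0.135,-0.078,0],[0.126,-0.092,0],[0.116,-0.104,0],[0,0,0]],"angular":[[0,0,-1],[0,0,-1],[0,0,-1],[0,0,-1],[0,0,-1],[0,0,-1],[0,0,-1],[0,0,-1],[0,0,-1],[0,0,0]],"jaw":[36,36,36,36,36,36,36,36,36,36]}'
python3 -m jog '{"offset":[[0.104,-0.116,0],[0.046,-0.063,0],[0,0,0]],"angular":[[0,0,-1],[0,0,-0.5],[0,0,0]],"jaw":[36,36,36]}'
python3 -m jog '{"offset":[[0.02,-0.03,0],[0,0,0]],"angular":[[0,0,-0.2],[0,0,0]],"jaw":[36,36]}'
python3 - <<'E'
from h import *
cv2.imwrite('pics/w5.png',manip.grab_frame('wrist'))
print(manip.state()['contact_force'],manip.state()['ft_torque'])
E
```

```text
time: 5.95
tool_pos: [0.6397, 0.0019, 0.0573]
tool_rot: [-0.275, 0.274, -0.651, 0.652]
contact_force: [0.1, -0.3, 0.0]
gripper_width: 0.423
time: 6.25
tool_pos: [0.6468, -0.0066, 0.057]
tool_rot: [-0.223, 0.223, -0.671, 0.671]
contact_force: [0.0, -0.8, 0.6]
gripper_width: 0.427
time: 6.45
tool_pos: [0.6476, -0.0079, 0.0569]
tool_rot: [0.216, -0.215, 0.674, -0.673]
contact_force: [-1.1, 0.7, 0.3]
gripper_width: 0.423
[-0.59545879  0.97721143  1.18113571] [0.22110035 0.14044599 0.00343774]
```

View pics/w5.png

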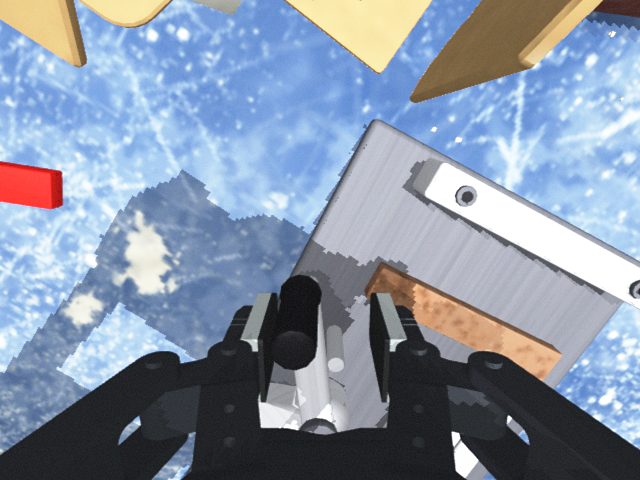

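The lever at (310,370) is almost on the far stop pin (335,350). I'll push on gently until the force rises.

```bash
python3 -m jog '{"offset":[[0.025,-0.035,0],[0,0,0]],"angular":[[0,0,-0.3],[0,0,0]],"jaw":[36,36]}'
python3 -m jog '{"offset":[[0.02,-0.035,0],[0,0,0]],"angular":[[0,0,-0.3],[0,0,0]],"jaw":[36,36]}'
python3 -m jog '{"offset":[[0.02,-0.035,0],[0,0,0]],"angular":[[0,0,-0.3],[0,0,0]],"jaw":[36,36]}'
```

```text
time: 6.7
tool_pos: [0.649, -0.0098, 0.0565]
tool_rot: [0.204, -0.204, 0.677, -0.677]
contact_force: [-0.7, 1.5, 0.9]
gripper_width: 0.423
time: 6.9
tool_pos: [0.6497, -0.0113, 0.0563]
tool_rot: [0.193, -0.194, 0.68, -0.68]
contact_force: [-1.7, 3.3, 2.5]
gripper_width: 0.42
time: 7.1
tool_pos: [0.6494, -0.0117, 0.0562]
tool_rot: [0.182, -0.184, 0.685, -0.682]
contact_force: [-6.4, 7.4, 5.5]
gripper_width: 0.425
```

The force has risen to about 11 N and the tool has stopped, so the lever is at its stop. I'll back off, lift, and look.

```bash
python3 -m jog '{"offset":[[-0.1,0.14,0],[-0.08,0.1,0],[0,0,0.4],[0,0,0.6],[0,0,0.6],[0,0,0.6],[-0.6,-0.2,0],[-0.6,-0.3,0],[-0.6,-0.3,0],[0,0,0]],"angular":[[0,0,0],[0,0,0],[0,0,0],[0,0,0],[0,0,0],[0,0,0],[0,0,1],[0,0,1],[0,0,1],[0,0,0]],"jaw":[36,36,36,36,36,36,0,0,0,0]}'
python3 - <<'E'
from h import *
st=manip.state()
cv2.imwrite('pics/w6.png',manip.grab_frame('wrist'))
q=st['tool_rot'];print(st['tool_pos'],R.from_quat([q[1],q[2],q[3],q[0]]).as_matrix().round(3))
a=manip.grab_frame('scene');cv2.imwrite('pics/s6.png',cv2.resize(a[215:305,260:390],None,fx=6,fy=6,interpolation=2))
E
```

```text
time: 8.1
tool_pos: [0.5489, -0.0425, 0.1653]
tool_rot: [-0.287, 0.288, -0.646, 0.646]
contact_force: [0.4, -0.0, -0.5]
gripper_width: -0.004
[ 0.54886722 -0.04247473  0.16532992] [[-0.67  -0.002  0.743]
 [-0.743 -0.001 -0.67 ]
 [ 0.002 -1.    -0.   ]]
```

View pics/w6.png

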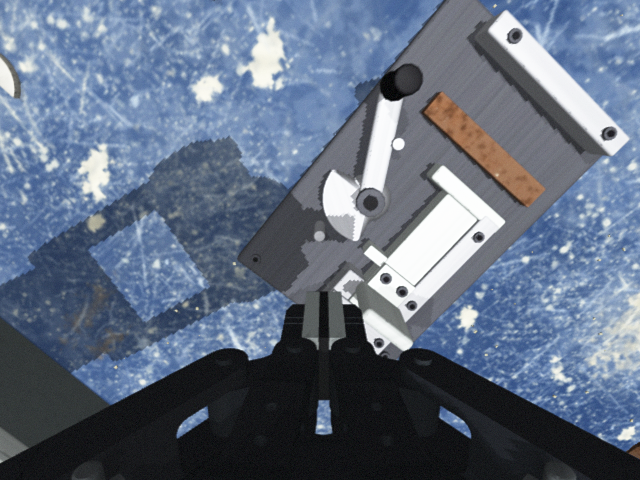

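View pics/s6.png

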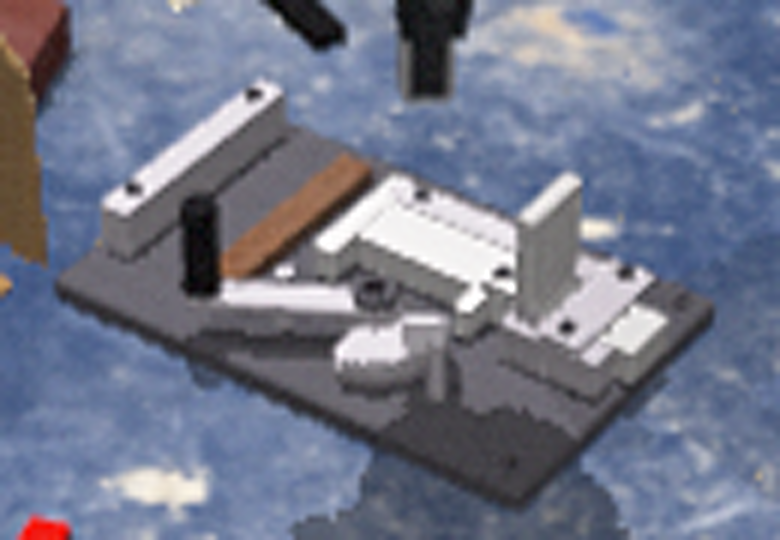

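The lever rests against its far pin (wrist view: pin (398,144), post (403,82)), and the cam's low side faces the slide. The slide and bar are unmoved. Now I'll go behind the tab with the fingers shut.

```bash
python3 -m jog '{"offset":[[-0.126,-0.216,0],[-0.126,-0.216,0],[-0.126,-0.216,0],[-0.126,-0.216,0],[-0.126,-0.216,0],[-0.126,-0.216,0],[-0.126,-0.216,0],[0,0,-0.5],[0,0,-0.5],[0,0,0]],"angular":[[0,0,-0.94],[0,0,-0.94],[0,0,-0.94],[0,0,-0.94],[0,0,-0.94],[0,0,-0.94],[0,0,-0.94],[0,0,0],[0,0,0],[0,0,0]],"jaw":[0,0,0,0,0,0,0,0,0,0]}'
python3 - <<'E'
from h import *
st=manip.state()
cv2.imwrite('pics/w7.png',manip.grab_frame('wrist'))
q=st['tool_rot'];print(st['tool_pos'],R.from_quat([q[1],q[2],q[3],q[0]]).as_matrix().round(3))
a=manip.grab_frame('scene');cv2.imwrite('pics/s7.png',cv2.resize(a[205:305,260:390],None,fx=6,fy=6,interpolation=2))
E
```

```text
time: 9.2
tool_pos: [0.5061, -0.116, 0.1127]
tool_rot: [0.05, -0.055, 0.706, -0.704]
contact_force: [-0.2, 1.0, -0.0]
gripper_width: 0.006
[ 0.50607002 -0.11598781  0.11265892] [[-0.989 -0.006  0.148]
 [-0.148  0.002 -0.989]
 [ 0.006 -1.    -0.003]]
```

View pics/w7.png

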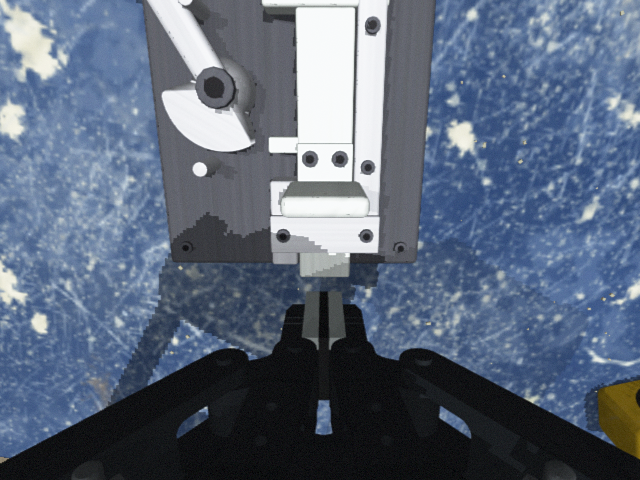

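View pics/s7.png

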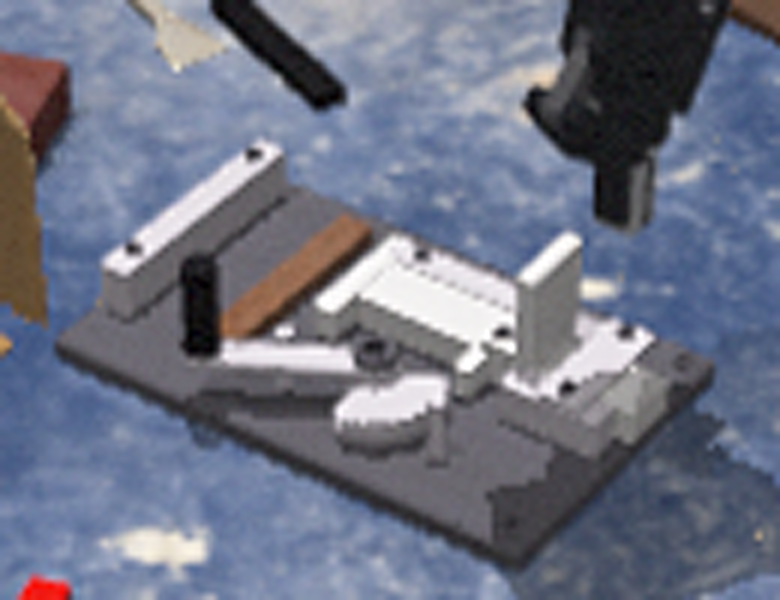

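The fingers (323,320) are centred behind the tab (325,205), so I'll descend and push along jig +x.

```bash
python3 -m jog '{"offset":[[0,0,-0.4],[0,0,-0.4],[0,0,-0.4],[0,0,0],[0.1,0.015,0],[0.1,0.015,0],[0.1,0.015,0],[0.1,0.015,0],[0,0,0]],"angular":[[0,0,0],[0,0,0],[0,0,0],[0,0,0],[0,0,0],[0,0,0],[0,0,0],[0,0,0],[0,0,0]],"jaw":[0,0,0,0,0,0,0,0,0]}'
python3 -m jog '{"offset":[[0.1,0.015,0],[0.1,0.015,0],[0.1,0.015,0],[0.1,0.015,0],[0.1,0.015,0],[0,0,0]],"angular":[[0,0,0],[0,0,0],[0,0,0],[0,0,0],[0,0,0],[0,0,0]],"jaw":[0,0,0,0,0,0]}'
python3 - <<'E'
from h import *
cv2.imwrite('pics/w8.png',manip.grab_frame('wrist'))
E
```

```text
time: 10.2
tool_pos: [0.5288, -0.114, 0.0571]
tool_rot: [-0.053, 0.052, -0.705, 0.705]
contact_force: [0.3, 0.5, -0.3]
gripper_width: 0.002
time: 10.8
tool_pos: [0.5535, -0.1101, 0.0562]
tool_rot: [0.053, -0.052, 0.705, -0.705]
contact_force: [-0.6, -0.5, 0.8]
gripper_width: -0.002
```

View pics/w8.png

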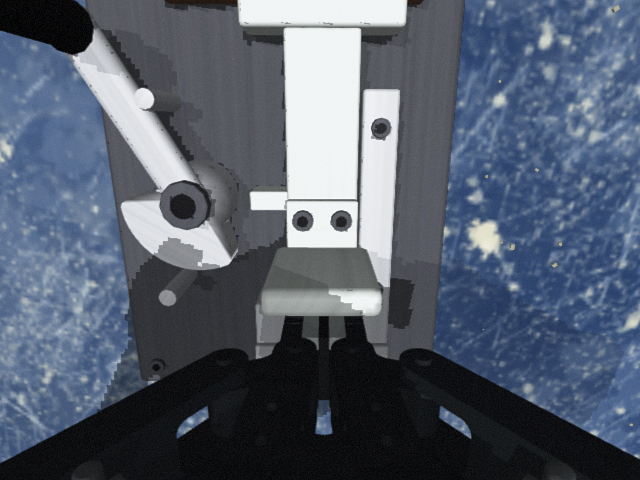

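The slide is moving freely and the lug has passed the cam's low side. I'll continue, with smaller steps towards the end.

```bash
python3 -m jog '{"offset":[[0.1,0.015,0],[0.1,0.015,0],[0.1,0.015,0],[0.1,0.015,0],[0.08,0.012,0],[0,0,0]],"angular":[[0,0,0],[0,0,0],[0,0,0],[0,0,0],[0,0,0],[0,0,0]],"jaw":[0,0,0,0,0,0]}'
python3 -m jog '{"offset":[[0.04,0.006,0],[0,0,0]],"angular":[[0,0,0],[0,0,0]],"jaw":[0,0]}'
python3 -m jog '{"offset":[[0.04,0.006,0],[0,0,0]],"angular":[[0,0,0],[0,0,0]],"jaw":[0,0]}'
python3 - <<'E'
from h import *
cv2.imwrite('pics/w9.png',manip.grab_frame('wrist'))
a=manip.grab_frame('scene');cv2.imwrite('pics/s9.png',cv2.resize(a[205:305,260:390],None,fx=6,fy=6,interpolation=2))
E
```

```text
time: 11.45
tool_pos: [0.5769, -0.1064, 0.056]
tool_rot: [0.053, -0.053, 0.705, -0.705]
contact_force: [-1.4, -1.3, -0.0]
gripper_width: 0.0
time: 11.65
tool_pos: [0.5785, -0.1062, 0.056]
tool_rot: [0.052, -0.053, 0.705, -0.705]
contact_force: [-3.0, -0.7, 0.3]
gripper_width: -0.001
time: 11.85
tool_pos: [0.5805, -0.1059, 0.056]
tool_rot: [0.052, -0.053, 0.705, -0.705]
contact_force: [-3.2, -0.7, -0.0]
gripper_width: 0.002
```

View pics/w9.png

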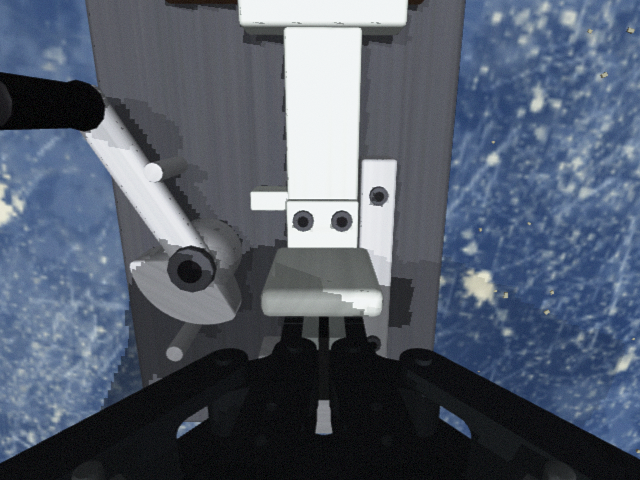

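View pics/s9.png

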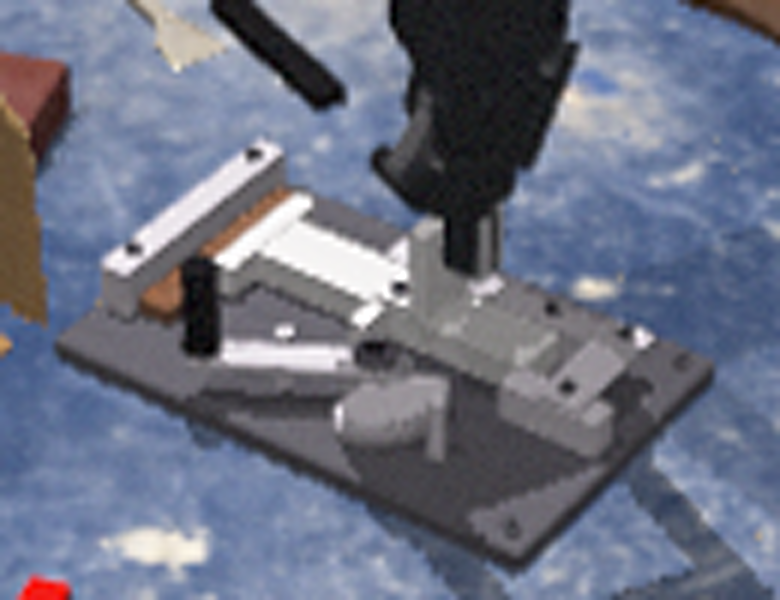

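The bar is being pushed squarely towards the fence, with a few mm left. I'll keep going gently until the force climbs.

```bash
for i in 1; do python3 -m jog '{"offset":[[0.04,0.006,0],[0,0,0]],"angular":[[0,0,0],[0,0,0]],"jaw":[0,0]}'
python3 -m jog '{"offset":[[0.03,0.0045,0],[0,0,0]],"angular":[[0,0,0],[0,0,0]],"jaw":[0,0]}'
python3 -m jog '{"offset":[[0.03,0.0045,0],[0,0,0]],"angular":[[0,0,0],[0,0,0]],"jaw":[0,0]}'; done
```

```text
time: 12.15
tool_pos: [0.5813, -0.1058, 0.056]
tool_rot: [0.051, -0.054, 0.705, -0.705]
contact_force: [-9.9, -1.2, 3.3]
gripper_width: -0.004
time: 12.35
tool_pos: [0.5813, -0.1058, 0.056]
tool_rot: [0.05, -0.056, 0.705, -0.705]
contact_force: [-14.4, -1.6, 9.0]
gripper_width: 0.004
time: 12.55
tool_pos: [0.5812, -0.1058, 0.056]
tool_rot: [0.048, -0.057, 0.705, -0.705]
contact_force: [-21.8, -2.6, 12.6]
gripper_width: -0.002
```

The force climbed to 22 N without motion, so the bar is held against the fence. I'll retreat straight back, lift and look.

```bash
python3 -m jog '{"offset":[[-0.15,-0.022,0],[-0.25,-0.037,0],[-0.25,-0.037,0],[0,0,0.6],[0,0,0.6],[0,0,0.6],[0,0,0.6],[0,0,0]],"angular":[[0,0,0],[0,0,0],[0,0,0],[0,0,0],[0,0,0],[0,0,0],[0,0,0],[0,0,0]],"jaw":[0,0,0,0,0,36,36,36]}'
python3 - <<'E'
from h import *
cv2.imwrite('pics/w10.png',manip.grab_frame('wrist'))
a=manip.grab_frame('scene');cv2.imwrite('pics/s10.png',cv2.resize(a[205:305,260:390],None,fx=6,fy=6,interpolation=2))
E
```

```text
time: 13.35
tool_pos: [0.556, -0.111, 0.1824]
tool_rot: [-0.056, 0.049, -0.704, 0.707]
contact_force: [0.4, 0.1, 1.2]
gripper_width: 0.421
```

View pics/w10.png

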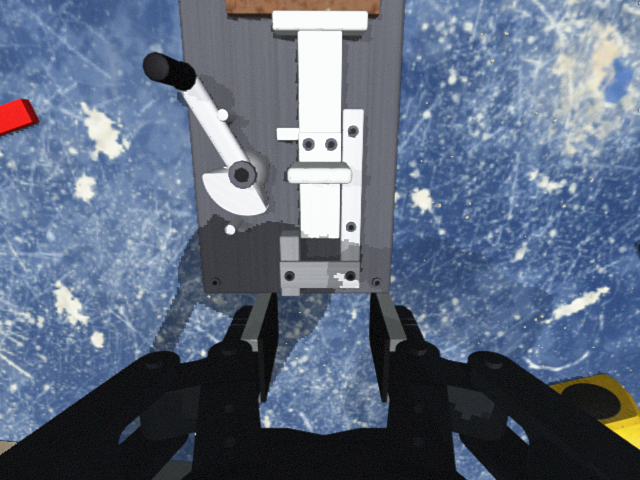

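View pics/s10.png

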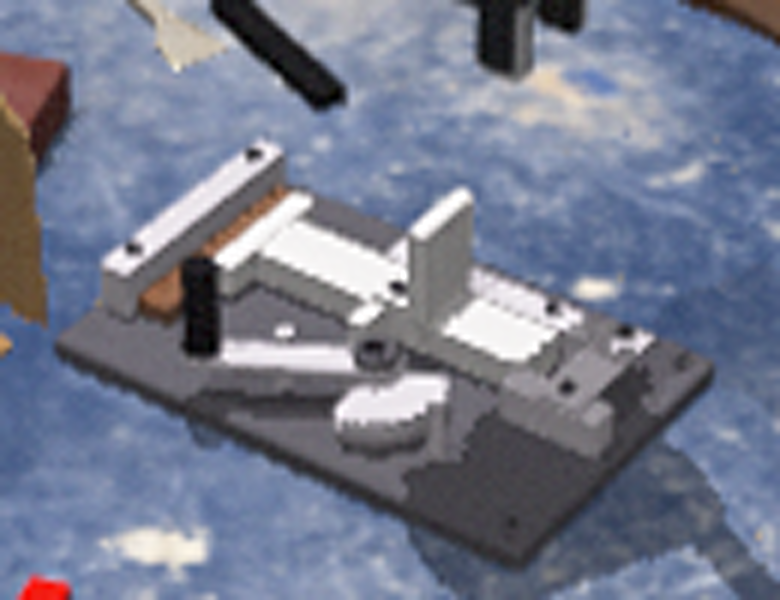

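The bar lies flat between head and fence, and the slide stayed put. The lever post is at the far stop. I'll go over it with the jaws at 36 mm.

```bash
python3 -m jog '{"offset":[[0.354,0.428,0],[0.354,0.428,0],[0.354,0.428,0],[0.354,0.428,0],[0.354,0.428,0],[0,0,-0.5],[0,0,0]],"angular":[[0,0,1],[0,0,1],[0,0,1],[0,0,1],[0,0,1],[0,0,0],[0,0,0]],"jaw":[36,36,36,36,36,36,36]}'
python3 - <<'E'
from h import *
st=manip.state();q=st['tool_rot'];print(st['tool_pos'],R.from_quat([q[1],q[2],q[3],q[0]]).as_matrix().round(3))
cv2.imwrite('pics/w11.png',manip.grab_frame('wrist'))
E
```

```text
time: 14.15
tool_pos: [0.6384, -0.002, 0.1453]
tool_rot: [0.23, -0.237, 0.669, -0.666]
contact_force: [-0.1, -0.4, -0.9]
gripper_width: 0.425
[ 0.63844691 -0.00197477  0.14525699] [[-0.782 -0.01   0.624]
 [-0.624  0.001 -0.782]
 [ 0.007 -1.    -0.007]]
```

View pics/w11.png

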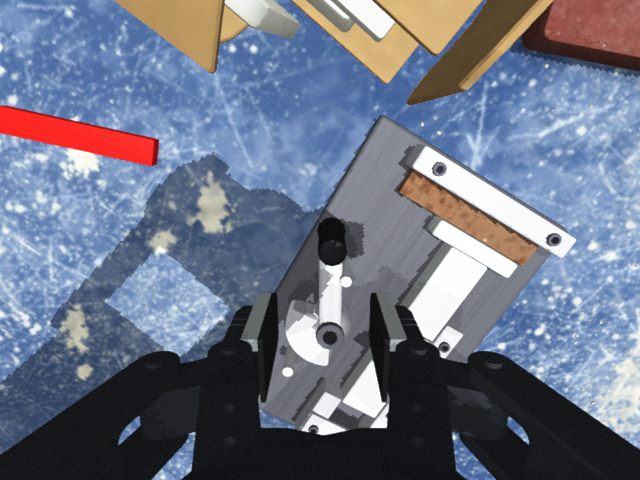

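```bash
python3 -m jog '{"offset":[[0.09,-0.04,-0.3],[0,0,-0.5],[0,0,-0.5],[0,0,-0.48],[0,0,0]],"angular":[[0,0,0],[0,0,0],[0,0,0],[0,0,0],[0,0,0]],"jaw":[36,36,36,36,36]}'
python3 - <<'E'
from h import *
cv2.imwrite('pics/w12.png',manip.grab_frame('wrist'))
P=np.array([.5858,-.0504]);a=np.radians(np.arange(38,170,6));r=.0745
X=P+r*np.c_[np.cos(a),np.sin(a)];D=np.diff(X,axis=0)/.05
for i,d in enumerate(D):print(np.degrees(a[i+1]).round(1),d.round(3).tolist(),X[i+1].round(4))
E
```

```text
time: 14.7
tool_pos: [0.643, -0.0054, 0.0576]
tool_rot: [0.23, -0.235, 0.669, -0.666]
contact_force: [-1.0, 0.8, -1.0]
gripper_width: 0.422
44.0 [-0.102, 0.118] [0.6394 0.0014]
50.0 [-0.114, 0.106] [0.6337 0.0067]
56.0 [-0.125, 0.094] [0.6275 0.0114]
62.0 [-0.134, 0.08] [0.6208 0.0154]
68.0 [-0.141, 0.066] [0.6137 0.0187]
74.0 [-0.147, 0.051] [0.6063 0.0212]
80.0 [-0.152, 0.035] [0.5987 0.023 ]
86.0 [-0.155, 0.019] [0.591  0.0239]
92.0 [-0.156, 0.003] [0.5832 0.0241]
98.0 [-0.155, -0.014] [0.5754 0.0234]
104.0 [-0.153, -0.03] [0.5678 0.0219]
110.0 [-0.149, -0.046] [0.5603 0.0196]
116.0 [-0.144, -0.061] [0.5531 0.0166]
122.0 [-0.136, -0.076] [0.5463 0.0128]
128.0 [-0.128, -0.089] [0.5399 0.0083]
134.0 [-0.118, -0.102] [0.534  0.0032]
140.0 [-0.106, -0.114] [ 0.5287 -0.0025]
146.0 [-0.094, -0.125] [ 0.524  -0.0087]
152.0 [-0.08, -0.134] [ 0.52   -0.0154]
158.0 [-0.066, -0.141] [ 0.5167 -0.0225]
164.0 [-0.051, -0.147] [ 0.5142 -0.0299]
```

View pics/w12.png

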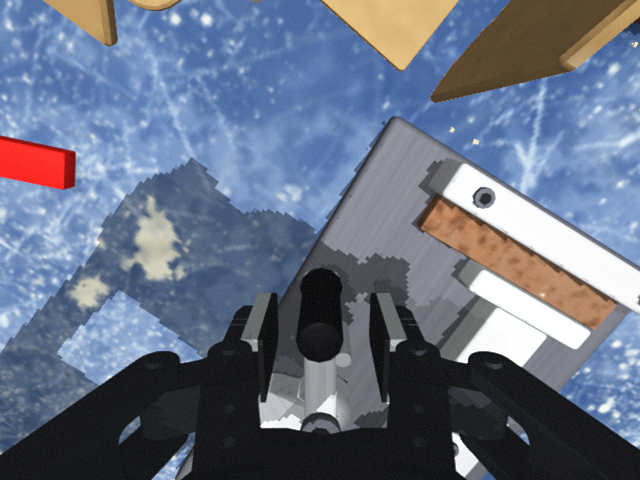

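The post is centred between the pads again. Sweeping the lever back counter-clockwise.

```bash
python3 -m jog '{"offset":[[-0.092,0.124,0],[-0.108,0.110,0],[-0.125,0.094,0],[-0.134,0.08,0],[-0.141,0.066,0],[-0.147,0.051,0],[-0.152,0.035,0],[-0.155,0.019,0],[-0.156,0.003,0],[0,0,0]],"angular":[[0,0,1],[0,0,1],[0,0,1],[0,0,1],[0,0,1],[0,0,1],[0,0,1],[0,0,1],[0,0,1],[0,0,0]],"jaw":[36,36,36,36,36,36,36,36,36,36]}'
python3 -m jog '{"offset":[[-0.155,-0.014,0],[-0.153,-0.03,0],[-0.149,-0.046,0],[-0.144,-0.061,0],[-0.136,-0.076,0],[-0.128,-0.089,0],[-0.118,-0.102,0],[0,0,0]],"angular":[[0,0,1],[0,0,1],[0,0,1],[0,0,1],[0,0,1],[0,0,1],[0,0,1],[0,0,0]],"jaw":[36,36,36,36,36,36,36,36]}'
python3 - <<'E'
from h import *
cv2.imwrite('pics/w13.png',manip.grab_frame('wrist'))
E
```

```text
time: 15.75
tool_pos: [0.5872, 0.024, 0.065]
tool_rot: [0.512, -0.51, 0.488, -0.49]
contact_force: [1.3, 0.2, -0.3]
gripper_width: 0.42
time: 16.55
tool_pos: [0.5372, 0.0027, 0.0637]
tool_rot: [0.652, -0.652, 0.274, -0.275]
contact_force: [0.5, -0.1, -0.1]
gripper_width: 0.421
```

View pics/w13.png

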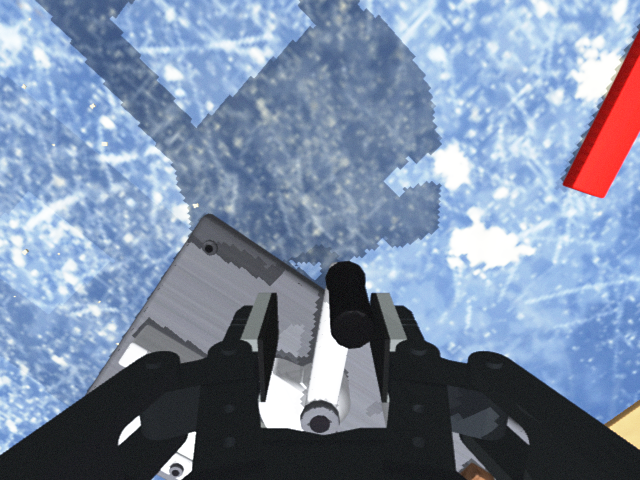

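Pushing works; the post (347,300) rides on the right pad. The tool drifted up 7 mm, so I'll bring it down on the way.

```bash
python3 -m jog '{"offset":[[-0.112,-0.106,-0.05],[-0.106,-0.114,-0.05],[-0.094,-0.125,-0.05],[-0.08,-0.134,0],[0,0,0]],"angular":[[0,0,1],[0,0,1],[0,0,1],[0,0,1],[0,0,0]],"jaw":[36,36,36,36,36]}'
python3 -m jog '{"offset":[[-0.035,-0.07,0],[0,0,0]],"angular":[[0,0,0.5],[0,0,0]],"jaw":[36,36]}'
python3 - <<'E'
from h import *
cv2.imwrite('pics/w14.png',manip.grab_frame('wrist'))
E
```

```text
time: 17.1
tool_pos: [0.5175, -0.0215, 0.0554]
tool_rot: [-0.694, 0.695, -0.133, 0.133]
contact_force: [0.3, 0.0, -0.2]
gripper_width: 0.421
time: 17.3
tool_pos: [0.5157, -0.0245, 0.0552]
tool_rot: [-0.698, 0.698, -0.115, 0.115]
contact_force: [0.8, -0.1, 0.3]
gripper_width: 0.421
```

View pics/w14.png

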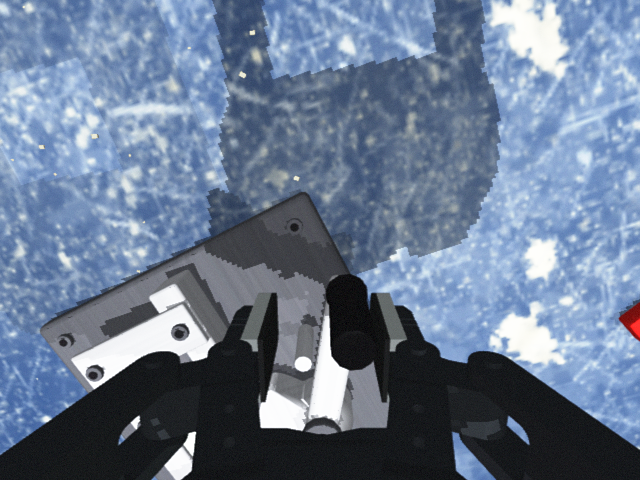

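The lever still has about 5° to the first pin (303,362). I'll nudge on.

```bash
python3 -m jog '{"offset":[[-0.03,-0.073,0],[-0.01,-0.037,0],[0,0,0]],"angular":[[0,0,0.5],[0,0,0.3],[0,0,0]],"jaw":[36,36,36]}'
python3 -m jog '{"offset":[[-0.01,-0.035,0],[0,0,0]],"angular":[[0,0,0.2],[0,0,0]],"jaw":[36,36]}'
python3 -m jog '{"offset":[[-0.01,-0.035,0],[0,0,0]],"angular":[[0,0,0.2],[0,0,0]],"jaw":[36,36]}'
```

```text
time: 17.65
tool_pos: [0.5135, -0.0297, 0.055]
tool_rot: [0.702, -0.702, 0.085, -0.085]
contact_force: [0.7, 1.1, -0.1]
gripper_width: 0.421
time: 17.85
tool_pos: [0.5131, -0.0312, 0.055]
tool_rot: [0.703, -0.703, 0.077, -0.077]
contact_force: [2.0, 2.4, 0.1]
gripper_width: 0.422
time: 18.05
tool_pos: [0.5134, -0.0315, 0.055]
tool_rot: [0.705, -0.702, 0.069, -0.071]
contact_force: [6.3, 8.5, -1.8]
gripper_width: 0.425
```

The tool has stopped at about 10.6 N, so the lever is at the first stop. I'll back off, lift clear and verify.

```bash
python3 -m jog '{"offset":[[0.05,0.15,0],[0.02,0.1,0],[0,0,0.5],[0,0,0.6],[0,0,0.6],[0,0,0.6],[0,0.5,0.6],[0.2,0.5,0.6],[0.4,0.5,0],[0.4,0,0],[0,0,0]],"angular":[[0,0,0],[0,0,0],[0,0,0],[0,0,0],[0,0,0],[0,0,0],[0,0,-1],[0,0,-1],[0,0,-1],[0,0,-1],[0,0,0]],"jaw":[36,36,36,36,36,36,36,36,36,36,36]}'
python3 - <<'E'
from h import *
import json
s=manip.state();im=manip.grab_frame('wrist');cv2.imwrite('pics/w15.png',im)
json.dump({k:np.array(s[k]).tolist() for k in('tool_pos','tool_rot')},open('s15.json','w'))
a=manip.grab_frame('scene');cv2.imwrite('pics/s15f.png',a);cv2.imwrite('pics/s15.png',cv2.resize(a[205:305,260:390],None,fx=6,fy=6,interpolation=2))
E
```

```text
time: 19.15
tool_pos: [0.5666, 0.0547, 0.2297]
tool_rot: [-0.674, 0.674, -0.214, 0.214]
contact_force: [-0.2, -0.0, 0.0]
gripper_width: 0.418
```

View pics/w15.png

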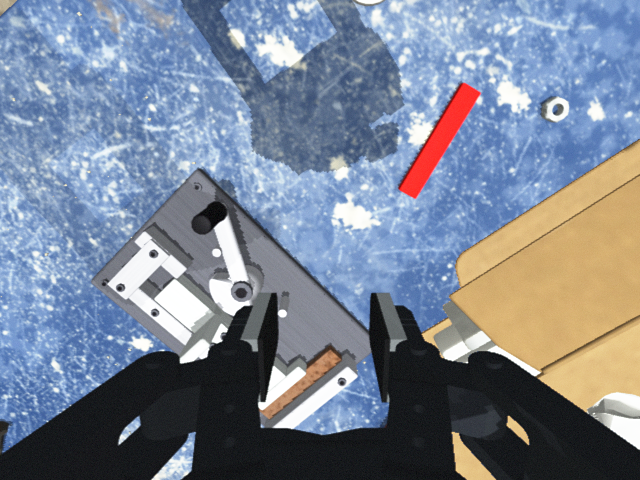

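View pics/s15.png

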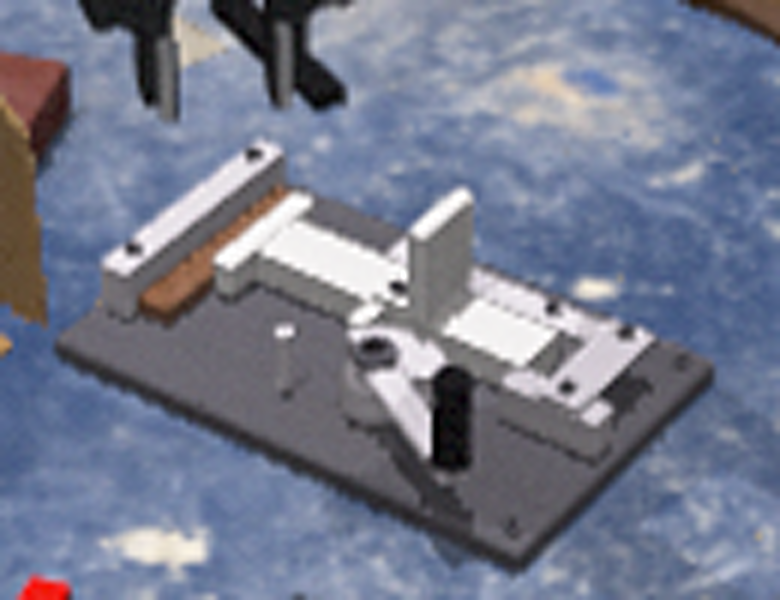

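View pics/s15f.png

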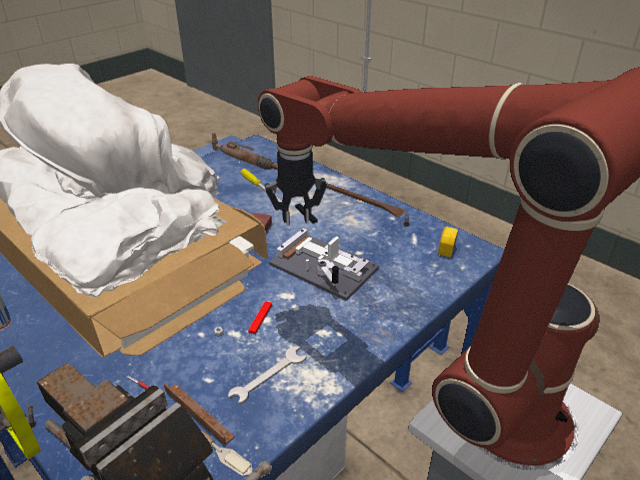

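The lever is back at the near pin and the cam is behind the lug, with the bar between head and fence. Loose things are unmoved. As a last numeric check I'll measure the lever angle and the bar/fence gap.

```bash
python3 -m jog '{"offset":[[-0.5,0.6,0],[-0.5,0.8,0],[-0.5,0.8,0],[-0.5,0.8,0],[0,0,0]],"angular":[[0,0,0],[0,0,0],[0,0,0],[0,0,0],[0,0,0]],"jaw":[36,36,36,36,36]}'
python3 - <<'E'
from h import *
a=manip.grab_frame('top');cv2.imwrite('pics/t16.png',cv2.resize(a[170:300,280:400],None,fx=4.6,fy=4.6,interpolation=2))
a=cv2.imread('pics/w15.png');cv2.imwrite('pics/w15c.png',cv2.resize(a[160:430,80:390],None,fx=2.2,fy=2.2,interpolation=2))
E
```

```text
time: 19.75
tool_pos: [0.4622, 0.207, 0.2293]
tool_rot: [0.675, -0.675, 0.213, -0.211]
contact_force: [1.2, -0.7, -0.4]
gripper_width: 0.424
```

View pics/t16.png

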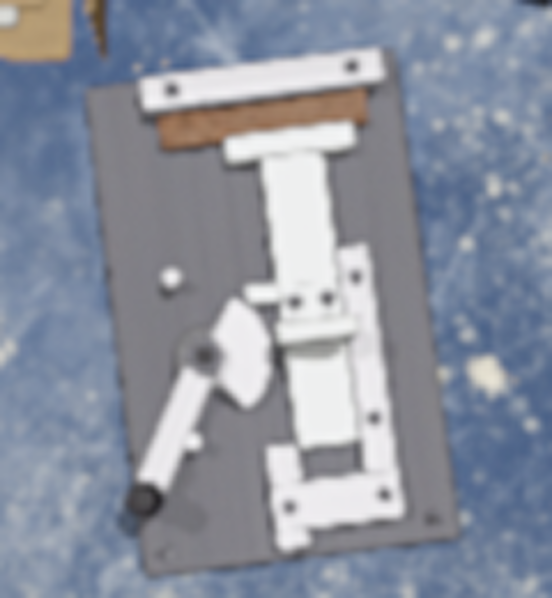

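View pics/w15c.png

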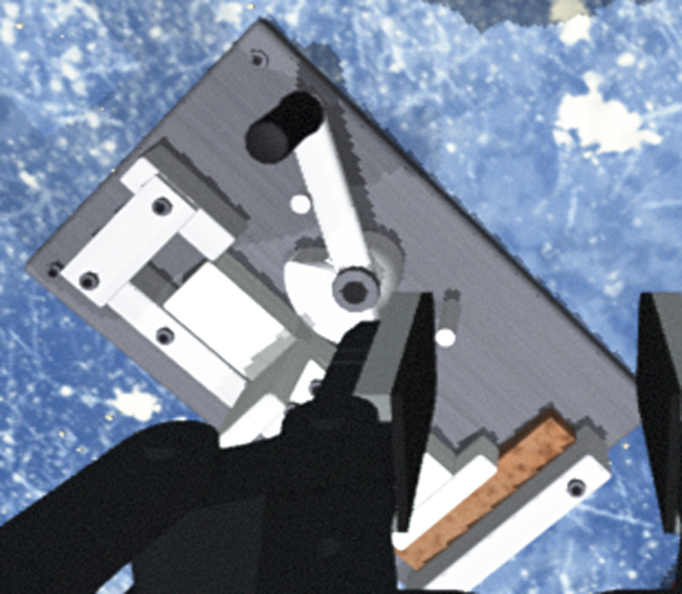

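Run:
```python
from h import *
import json
T=cam('top');S=cam('scene');st=json.load(open('s15.json'));st={k:np.array(v) for k,v in st.items()};W=cam('wrist',st)
t=lambda u,v:(u/4.6+280-.4,v/4.6+170-.4)
s=lambda u,v:(u/6+260-.4,v/6+205-.4)
w=lambda u,v:(u/2.2+80-.3,v/2.2+160-.3)
P=np.array([.5858,-.0504]);O=np.array([.6107,-.0821]);th=np.radians(8.45)
def J(X):
    d=X[:2]-O;return np.round([1e3*(d[0]*np.cos(th)+d[1]*np.sin(th)),1e3*(-d[0]*np.sin(th)+d[1]*np.cos(th))],1)
for n,X in[('post T',plane(T,t(144,497),.084)),('post W',plane(W,w(268,141),.084)),('post S/W',tri(S,s(452,376),W,w(268,141))[0])]:
    v=X[:2]-P;print(n,X.round(4),'turn deg',158.45-np.degrees(np.arctan2(v[1],v[0])))
# fitted near edge of bar in top picture, from rust mask
a=cv2.resize(cv2.imread('pics/t16.png'),None,fx=1,fy=1);h=cv2.cvtColor(a,cv2.COLOR_BGR2HSV)
m=((h[...,0]<15)&(h[...,1]>90)&(h[...,2]>60)).astype(np.uint8);m[:80]=0;m[170:]=0;m[:,:130]=0;m[:,400:]=0
ys={u:np.where(m[:,u])[0] for u in list(range(170,215,6))+[360,364]}
for u,y in ys.items():
    if len(y):print(u,y.min(),y.max(),J(plane(T,t(u,y.min()),.022)),J(plane(T,t(u,y.max()),.022)))
for p in[(142,105),(265,92),(385,78)]:print('fence near edge',J(plane(T,t(*p),.038)))
for p in[(228,162),(355,146),(225,138),(350,122)]:print('head',J(plane(T,t(*p),.034)))
```

```text
post T [ 0.5176 -0.0231  0.084 ] turn deg 0.24663546127266045
post W [ 0.5155 -0.0217  0.084 ] turn deg 0.6516629242463523
post S/W [ 0.5154 -0.0214  0.0851] turn deg 0.8458830260449304
170 116 147 [103.7  38.7] [88.1 40.7]
176 114 146 [104.3  35.6] [88.2 37.6]
182 113 145 [104.4  32.5] [88.3 34.6]
188 112 145 [104.5  29.5] [87.9 31.6]
194 112 144 [104.1  26.5] [88.  28.5]
200 111 144 [104.2  23.4] [87.6 25.5]
206 111 142 [103.8  20.4] [88.2 22.4]
212 111 142 [103.4  17.4] [87.8 19.4]
360 91 122 [103.7 -57.5] [ 88.2 -55.4]
fence near edge [108.2  51.4]
fence near edge [106.7  -9.8]
fence near edge [105.9 -69.5]
head [75.  12.8]
head [ 74.8 -50.6]
head [87.1 12.8]
head [ 87.  -49.7]
```

The measurements agree. The bar is square, with its near face at jig x≈88 mm and its far face at about 104 mm. The head front is at 87 mm, so travel is about 0.059, and the cam turn is within about 1° of 0.

```bash
python3 -c "
from plant import manip
print(manip.job_done(), manip.state()['time'])"
```

```text
the job is handed in; nothing more can be done
the job is handed in; nothing more can be done
```

The bar is clamped in the jig and the job was handed in at about 20 s of the 64 s allowed. It reports no verdict.

**What I did, in order:**
1. I turned the lever to its far stop with open jaws around the post. The tool stopped there at about 11 N.
2. I pushed the slide by its tab with shut fingers until it stopped at about 22–25 N with the bar at the fence.
3. I swept the lever back to its first stop, which it met at about 10.6 N, then moved the arm well clear.

**Last checks:**
- **Cam:** turn measured 0.2–0.8° from the locking stop across the views.
- **Slide:** head front at jig x ≈ 87 mm, which is a travel of about 0.059.
- **Bar:** square and flat against the fence, near face at about 88 mm and far face at about 104 mm.
- **Loose things:** the spanner, nut, tape measure and red look-alike look unmoved in the last pictures. I did not look at the bolt or black bar again after the last moves, but nothing came near them.

**Disagreements, all within a few mm:**
- The fence edge measured 106–108 mm in the top view against the nominal 105 mm.
- The tab's top edge triangulated at z = 83–88 mm against the nominal 82 mm.
- The tool drifted up 7 mm during the return sweep, which I corrected on the way.

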